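Pin the vial shuttle with a ball-lock pin

TASK

Secure the vial-rack carriage to its hidden stop bar with the ball-lock pin: take the pin by its head with the red thumb button squeezed in, lift it out of the blue parking block and put it down through the hole in the carriage, then, still holding the button in, draw the carriage along its rails until the pin finds the hole in the bar underneath. Push the pin gently fully home, never ramming it, and let go so that its balls lock; leave the other things on the bench alone.

Things in the scene. Friction and masses are not known exactly. Their poses are not given: they have to be found in the camera images.
- ball_pin: Ball-lock pin, 80 g, upright, z up. Origin: underside centre of its steel collar (24 mm wide, 4 thick). Below: 10 mm shank, 36 long, last 5 mm tapered to 6 wide. Above: black head 24 (x) x 26 (y) mm, z 4 to 36; red thumb button on its +y side, flat face at y -13. Two lock balls at z -26.5 to -30.5 stand out 3 mm to +x and -x and block any hole unless the button is in.
- pin_button (a joint): Thumb button, 18 wide, 26 tall, 20 mm above the pin's origin. 0 = out (face at y 20.5 mm), 0.007 = fully in (face at y 13.5, head then 26.5 mm across). Spring 3.2 N to start, 8.8 N fully in. The balls draw in by half its travel and clear the holes only when it is nearly fully in: keep the head squeezed along its y axis with 20 to 40 N.
- pin_tip (a point): Lower end of the pin's shank, on its axis, 36 mm below the collar's underside.
- park_block: Fixed blue parking block, 56 x 56 mm, 50 high, origin under its centre. The pin stands in an 11.5 mm hole through its 22 mm thick top, collar on the top at z = 50 mm, balls locked below; its button faces any way.
- shuttle_base: Fixed grey base, 130 mm wide (x), y -95 to 165 mm along its rails. Origin on the bench below the red rail mark. Inside, under the carriage, a clamped steel stop bar: flat top at z 44 mm, 11 thick, free room below, covering y -23 to 83 mm at least. Its one hole, 11.5 mm (14.5 at the chamfered mouth), is at x 0 and an unknown y from -12 to 12 mm (between the white marks).
- carriage_hole (a point): Centre of the carriage's 11.5 mm hole (15.5 at the chamfered mouth) at its top, z 57 mm; axes as shuttle_base. The aluminium carriage is 12 mm thick, 124 wide, from 60 mm before (-y) to 106 mm behind the hole; the bar is 1 mm below it. A rack of vials is fixed on it 28 to 105 mm behind the hole, 37 mm tall. Pin home: collar on the carriage's top, balls below the bar.
- carriage (a joint): Slide of the carriage (0.4 kg and its load, 1.2 N friction). Grows as it moves to -y of shuttle_base; its hole is at y = 0.0375 m minus this value in that frame. Range -0.018 to 0.065; it starts with the hole at y 25 to 50 mm.
- septa_jar: White jar, 36 mm wide, 34 mm high, a bystander; origin under its centre.
- ferrule_jar: Brown jar with a black cap, 30 mm wide, 30 mm high, a bystander; origin under its centre.
- marker: White and black marker pen lying on the bench, 135 mm long, a bystander; origin under its centre.
- spanner: Open-ended spanner lying on the bench, 130 mm long, a bystander; origin under its centre.
Mind the look-alikes: they are no part of the job. Of the things shaped like the ball_pin, the steel one is meant.

How it is judged:
On the way, in this order (a step that is already met when the one before it is completed fails the run):
1. the pin's tip is in the carriage's hole, at least 8 mm deep, with the button held in (z of pin_tip in the frame of carriage_hole below -0.008 m and horizontal distance between pin_tip and carriage_hole below 0.004 m and value of joint pin_button above 0.0045 m), for 0.1 s.
2. the pin is through the stop bar too (tip at least 32 mm deep) with the button still held in (z of pin_tip in the frame of carriage_hole below -0.032 m and horizontal distance between pin_tip and carriage_hole below 0.004 m and value of joint pin_button above 0.0045 m), for 0.05 s.
At the end, for the whole second after the job is handed in: The pin stands upright (within 4 degrees) through the carriage's hole and the stop bar, its collar within 2 mm of the carriage's top and its axis within 3 mm of the hole's, its thumb button sprung out (within 1.5 mm) so that the balls lock below the bar, at rest (z of ball_pin in the frame of carriage_hole below 0.002 m and horizontal distance between ball_pin and carriage_hole below 0.003 m and horizontal distance between pin_tip and carriage_hole below 0.004 m and angle between ball_pin's own z axis and vertical below 0.07 rad and value of joint pin_button below 0.0015 m and linear speed of ball_pin below 0.02 m/s); the robot touches nothing.
It fails at once if the pin is rammed: it presses on the shuttle (carriage, bar or base) with more than 40 N before it is home, or more than 80 N in all once home ((contact force between ball_pin and shuttle_base above 40 N and z of pin_tip in the frame of carriage_hole above -0.033 m) or contact force between ball_pin and shuttle_base above 80 N).
It fails at once if a bystander is moved by more than 30 mm (distance of any of septa_jar, ferrule_jar, marker, spanner from where it was at the start of the episode above 0.03 m).
It also fails if it takes over 64 s, if anything falls off the work surface, if the arm or the gripper's body presses on something with over 40 N, if the wrist force passes 120 N, or if a joint passes its speed limit or range.

ROBOT

A 6-joint arm with a two-finger parallel gripper is mounted at the origin on the work surface; the furniture and walls round the work are solid. World frame = base frame: x ahead of the robot, y to its left, z up, the work surface at z = 0. Lengths are in m, angles in rad, forces in N, time in s.
With the tool pointing down it reaches from about 0.375 to 0.975 m from the base axis. Payload 3.8 kg.
Tool frame: the origin (TCP) lies midway between the tips of the shut fingers; the grasp point (between the pads) lies 19 mm behind it; z points along the fingers, y is the line along which they close (so a half turn about z gives the same grasp; the last joint's range is limited). The gripper opens to 85 mm and grips with 20 to 120 N. Pads are 22 mm wide; open, the fingers measure 114 mm over their backs; the gripper's body (76 mm by 85 mm) begins 54 mm behind the grasp point. The pads swing forward as they close: fully open they stand 13 mm farther back than shut.
Start: joints at [1.144, 0.264, 1.604, -0, 1.274, -0.037], TCP at [0.256, 0.624, 0.204] pointing down, gripper open.
Joint ranges: [-2.63, 2.63], [-0.94, 2.18], [0.31, 2.57], [-1.31, 4.45], [0, 2.66], [-2.55, 2.55]. Speed limits (rad/s): [2.57, 2.57, 3.14, 3.14, 3.14, 3.14].

INTERFACE

Orientations are given as a rotation vector (axis times angle).
In Python, from workcell import status, read_camera, workorder, masks_of gives the robot as it stands.
- The arm moves only by the tool drive_tool, never from a script. Its argument "rows" is a list of rows, each a list of 7 numbers: the turn, a rotation vector about the tool's x, y, z in degrees, then the shift along the tool's x, y, z in m, then the opening, from 0 (shut) to 1 (fully open). In form: [[ax, ay, az, tx, ty, tz, claw], ...]. A call has 1 to 8 rows; each row shifts and turns the commanded pose from where the row before left it, along the tool's axes as they then stand; what a row does not reach is not made up. A row lasts 1/12 s, in which the tool goes at most 41.7 mm and 7.16 degrees, less where a joint would pass 70% of its speed; a pose out of reach is approached as far as the arm can. A call is refused whole if a number of a shift passes 0.0417 or a number of a turn 7.16, either way. A call with a gripper value outside its range is refused whole. The fingers move at their own pace and stop on an object; "force" is the grip in N (left out, the last holds). Time passes only in rows, so rows that do not move let the fingers close. It gives the time, the measured TCP pose, the force, the opening and the grip force at its end, in the units of the state.
- status.read_state(): the state, without advancing time (a new reading comes with each control period).
- read_camera(name): name is "scene" or "top" or "wrist"; returns a dict with "color" (420x560x3 uint8, red, green, blue), "intrinsics" (3x3 intrinsics, pixels), "world_from_camera" (4x4, takes a point from camera to world coordinates); the wrist camera has in their place "mount" (4x4, takes a point from camera to tool coordinates, whose origin is the TCP and whose axes are the flange's). Camera axes: x right, y up, looking along -z (the intrinsics and any distortion apply to the point x, -y, -z); pixel columns grow to the right and rows downward; lengths in m; the calibration is good to about 2 mm. A picture is of the moment at which its call begins: read the wrist's pose just before it. There is no depth.
- workorder.finish_job(): hands the job in; it is judged then, once.
Trained networks look in a picture, given as the dict that the camera call returned (one of the last four; its "shot" number tells which), for a name from the list of things; names that differ only in an ending like _2 or _b are one class to them, and where a whole thing is asked for, a point or a joint stands for the part that bears it (a point fixed in the world has none). Each returns a list of dicts, best first, with "score" (0 to 1); they miss things now and then, are a little off and sometimes report something else, mostly with a low value. They report only what shows in the picture. A call takes as long as a camera call. They do not tell look-alikes from the thing itself.
- masks_of(picture, name): "mask" (420x560 bool, what is visible of it) and "bbox" ([left, top, right, bottom] in pixels, round what is visible of it).
The state is a dict: "time": time; "q": joint angles; "joint_vel": joint speeds; "joint_torque": joint torques, N m; "tool_pos": TCP position; "tcp_rot": TCP orientation; "wrist_force": force on the tool from outside, world axes, zero at the start; "torque": the same for the moment, N m; "width": opening from 0.0 (shut) to 1.0 (fully open); "grip_force": force on a finger pad.
Only numpy, scipy, OpenCV 4.12 (cv2) and the standard library are available. Lean on these libraries where they do the work, as an engineer would, in place of code of your own. Each camera call takes 0.05 s, during which the arm holds its last target. There are 200 camera calls.

## Working session

There is one attempt and no reset: what is moved stays moved. The work goes in short steps, Python scripts to look and compute and a tool call to move; the robot and the scene stay as the last step left them, time stands still between calls to the robot, and variables do not carry over. Pictures are saved under pics/ and viewed, at most 10 in all, crops included, and the job is handed in when it is done.

Besides the shell and the picture viewer there is one more tool, called after "Call:" as name([rows], argument=value, ...), one row to a line, values as JSON. drive_tool: Moves the arm, as the interface text tells. Its arguments: {"type":"object","properties":{"rows":{"type":"array"},"force":{"type":"number"}},"required":["rows"]}

```bash
mkdir -p pics; ls; cat > h.py <<'E'
import numpy as np, cv2
from scipy.spatial.transform import Rotation as R
from workcell import status, read_camera, workorder, masks_of
def save(p,n): cv2.imwrite('pics/'+n,p['color'][:,:,::-1])
def wfc(p,s=None):
    if 'world_from_camera' in p: return np.array(p['world_from_camera'])
    T=np.eye(4);T[:3,:3]=R.from_rotvec(s['tcp_rot']).as_matrix();T[:3,3]=s['tool_pos']
    return T@np.array(p['mount'])
def ray(K,T,u,v):
    K=np.array(K);d=np.array([(u-K[0,2])/K[0,0],-(v-K[1,2])/K[1,1],-1.])
    d=T[:3,:3]@d;return T[:3,3],d/np.linalg.norm(d)
def atz(K,T,u,v,z):
    o,d=ray(K,T,u,v);return o+d*(z-o[2])/d[2]
def proj(K,T,X):
    c=np.linalg.inv(T)@np.append(X,1);K=np.array(K)
    return K[0,2]+K[0,0]*c[0]/-c[2],K[1,2]+K[1,1]*c[1]/c[2]
def tri(rs):
    A=np.zeros((3,3));b=np.zeros(3)
    for o,d in rs:
        P=np.eye(3)-np.outer(d,d);A+=P;b+=P@o
    X=np.linalg.solve(A,b);return X,[np.linalg.norm((np.eye(3)-np.outer(d,d))@(X-o)) for o,d in rs]
E
python3 - <<'E'
from h import *
s=status.read_state();print({k:np.round(v,3) for k,v in s.items()})
P={}
for n in ['scene','top','wrist']:
    s=status.read_state();p=read_camera(n);save(p,n+'0.png');print(n,[k for k in p if k!='color'],np.round(p['intrinsics'],1).tolist(),np.round(wfc(p,s),3).tolist())
    for o in ['ball_pin','park_block','shuttle_base','carriage_hole']:
        try:
            for m in masks_of(p,o): print(n,o,round(m['score'],2),m['bbox'])
        except Exception as e: print(e)
E
```

```text
pics
{'time': np.float64(0.0), 'q': array([ 1.144,  0.265,  1.605,  0.   ,  1.274, -0.037]), 'joint_vel': array([ 0.001, -0.   ,  0.001, -0.   , -0.001,  0.   ]), 'joint_torque': array([-1.0000e-03, -5.1513e+01, -3.6730e+01,  0.0000e+00,  1.3000e-02,
        0.0000e+00]), 'tool_pos': array([0.256, 0.624, 0.203]), 'tcp_rot': array([-6.080e-01, -3.082e+00,  3.000e-03]), 'wrist_force': array([ 0.648, -0.032,  0.188]), 'torque': array([-0.009,  0.056, -0.032]), 'grip_force': np.float64(0.0), 'width': np.float64(0.994)}
scene ['intrinsics', 'world_from_camera', 'shot'] [[414.6, 0.0, 274.0], [0.0, 414.6, 208.9], [0.0, 0.0, 1.0]] [[0.816, 0.308, -0.489, 0.039], [-0.578, 0.45, -0.681, -0.319], [0.01, 0.838, 0.545, 0.539], [0.0, 0.0, 0.0, 1.0]]
scene ball_pin 0.71 [204.3, 190.8, 229.2, 208.2]
scene ball_pin 0.68 [143.7, 223.4, 181.6, 239.7]
scene ball_pin 0.66 [224.4, 196.2, 243.8, 215.0]
scene park_block 0.92 [217.6, 207.7, 249.7, 240.3]
scene park_block 0.61 [225.1, 196.1, 244.9, 217.5]
scene park_block 0.23 [254.5, 153.2, 354.1, 234.4]
scene shuttle_base 0.96 [255.7, 154.5, 355.6, 236.0]
s
[... 373 characters left out ...]
all_pin 0.54 [240.5, 213.4, 257.3, 226.8]
top park_block 0.67 [233.8, 205.8, 267.9, 237.8]
top park_block 0.31 [190.1, 95.1, 274.9, 166.4]
top shuttle_base 0.67 [186.2, 94.4, 308.9, 171.8]
top carriage_hole 0.63 [193.2, 97.7, 275.7, 164.9]
wrist ['intrinsics', 'mount', 'shot'] [[311.7, 0.0, 278.8], [0.0, 311.7, 201.8], [0.0, 0.0, 1.0]] [[0.38, -0.874, -0.304, 0.18], [0.925, 0.359, 0.125, 0.657], [0.0, -0.328, 0.945, 0.374], [0.0, 0.0, 0.0, 1.0]]
wrist ball_pin 0.93 [187.6, 305.2, 229.2, 345.3]
wrist ball_pin 0.64 [99.3, 208.0, 144.3, 263.4]
wrist park_block 0.61 [91.7, 314.8, 118.4, 332.6]
wrist shuttle_base 0.46 [122.5, 366.0, 237.8, 419.4]
wrist carriage_hole 0.69 [3.7, 359.2, 11.9, 383.0]
```

```bash
python3 - <<'E'
import cv2,numpy as np
s=cv2.imread('pics/scene0.png');t=cv2.imread('pics/top0.png')
a=cv2.resize(s[140:260,130:370],(800,400),interpolation=cv2.INTER_CUBIC)
cv2.imwrite('pics/a.png',a)
b=cv2.resize(t[80:310,150:400],(650,598),interpolation=cv2.INTER_CUBIC)
cv2.imwrite('pics/b.png',b)
E
```

```text
(no output)
```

View pics/a.png

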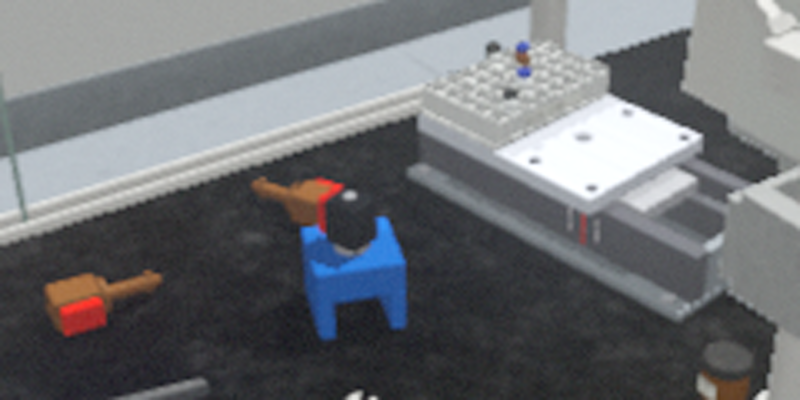

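View pics/b.png

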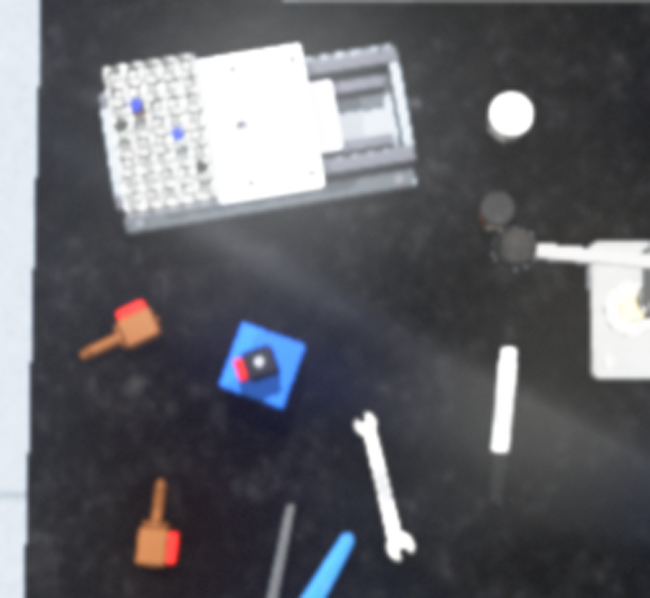

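```bash
python3 - <<'E'
from h import *
p={n:read_camera(n) for n in['scene','top']}
K={n:p[n]['intrinsics'] for n in p};T={n:wfc(p[n]) for n in p}
A=lambda u,v:(u/3.3333+130,v/3.3333+140)
B=lambda u,v:(u/2.6+150,v/2.6+80)
for n,a,b in[('hole',(583,136),(241,125)),('pintop',(349,195),(259,361)),('screwR',(627,113),(233,70)),('screwF',(592,188),(252,187)) ,('screwRR',(684,137),(292,60))]:
    X,e=tri([ray(K['scene'],T['scene'],*A(*a)),ray(K['top'],T['top'],*B(*b))]);print(n,X.round(4),np.round(e,4))
print('hole57',atz(K['scene'],T['scene'],*A(583,136),.057).round(4),atz(K['top'],T['top'],*B(241,125),.057).round(4))
c=[atz(K['top'],T['top'],*B(*x),.05) for x in[(243,321),(305,345),(283,410),(219,385)]]
print('block',np.round(c,4),np.mean(c,0)); 
for i in range(4): d=c[(i+1)%4]-c[i];print(np.linalg.norm(d),np.degrees(np.arctan2(d[1],d[0])))
c=[atz(K['top'],T['top'],*B(*x),.057) for x in[(301,43),(325,187)]];d=c[0]-c[1];print('carr x edge',c,np.linalg.norm(d),np.degrees(np.arctan2(d[1],d[0])))
c=[atz(K['top'],T['top'],*B(*x),.0) for x in[(129,232),(416,186)]];d=c[0]-c[1];print('base y edge',c,np.linalg.norm(d),np.degrees(np.arctan2(d[1],d[0])))
print('redmark top/bottom on z .03,.01',atz(K['scene'],T['scene'],*A(583,212),.03),atz(K['scene'],T['scene'],*A(584,244),.01))
# red button in top: centroid
im=p['top']['color'][190:250,225:275].astype(int);m=(im[:,:,0]>150)&(im[:,:,1]<80)
v,u=np.nonzero(m);print('red',u.mean()+225,v.mean()+190,atz(K['top'],T['top'],u.mean()+225,v.mean()+190,.083))
E
```

```text
hole [0.6017 0.342  0.0574] [0.0004 0.0004]
pintop [0.3984 0.3229 0.0883] [0. 0.]
screwR [0.6492 0.3494 0.0584] [0.0003 0.0003]
screwF [0.5695 0.322  0.0331] [0.0205 0.0205]
screwRR [0.6586 0.2988 0.0585] [0.0008 0.0008]
hole57 [0.6026 0.3424 0.057 ] [0.6014 0.3423 0.057 ]
block [[0.4346 0.3392 0.05  ]
 [0.4145 0.2868 0.05  ]
 [0.3599 0.3049 0.05  ]
 [0.3806 0.3587 0.05  ]] [0.39741033 0.32238264 0.05      ]
0.05609187155690267 -110.99575350480428
0.05751180952887834 161.70769507251399
0.057658907531045654 68.92254783336487
0.057377023558605966 -19.851642091477192
carr x edge [array([0.67338133, 0.29173344, 0.057     ]), array([0.54816562, 0.27055947, 0.057     ])] 0.12699335063534212 9.597917303883602
base y edge [array([0.51848425, 0.44520889, 0.        ]), array([0.56112123, 0.19004262, 0.        ])] 0.25870395884849096 99.48619259998429
redmark top/bottom on z .03,.01 [0.56652486 0.29553    0.03      ] [0.56174861 0.28690054 0.01      ]
red 244.1 223.3 [0.3892973  0.33477526 0.083     ]
```

Call:
drive_tool([
  [0, 0, 0, -0.0306, -0.028, 0, 1],
  [0, 0, 0, -0.0306, -0.028, 0, 1],
  [0, 0, 0, -0.0306, -0.028, 0, 1],
  [0, 0, 0, -0.0306, -0.028, 0, 1],
  [0, 0, 0, -0.0306, -0.028, 0, 1],
  [0, 0, 0, -0.0306, -0.028, 0, 1],
  [0, 0, 0, -0.0306, -0.028, 0, 1],
  [0, 0, 0, -0.0306, -0.028, 0, 1],
], force=30)

```text
time: 1.52
tool_pos: [0.3983, 0.3224, 0.2043]
tcp_rot: [0.607, 3.082, 0.001]
wrist_force: [1.3, 0.1, 0.3]
width: 0.997
grip_force: 0.0
```

Call:
drive_tool([
  [0, 0, -7, 0, 0, 0, 1],
  [0, 0, -7, 0, 0, 0, 1],
  [0, 0, -7, 0, 0, 0, 1],
  [0, 0, -7, 0, 0, 0, 1],
  [0, 0, -7, 0, 0, 0, 1],
  [0, 0, -7, 0, 0, 0, 1],
  [0, 0, -4, 0, 0, 0, 1],
  [0, 0, 0, 0, 0, 0, 1],
])

```text
time: 2.18
tool_pos: [0.3979, 0.3241, 0.2042]
tcp_rot: [-0.647, 3.074, 0.0]
wrist_force: [-0.5, -0.0, 0.2]
width: 0.997
grip_force: 0.0
```

```bash
python3 - <<'E'
from h import *
s=status.read_state();p=read_camera('wrist');save(p,'w1.png');print(s['tool_pos'],R.from_rotvec(s['tcp_rot']).as_matrix().round(3).tolist(),s['q'])
np.savez('w1.npz',K=p['intrinsics'],T=wfc(p,s));print(proj(p['intrinsics'],wfc(p,s),[.398,.323,.086]))
E
```

```text
[0.39785139 0.32412098 0.20416815] [[-0.915, -0.403, 0.0], [-0.403, 0.915, 0.0], [-0.0, 0.0, -1.0]] [ 6.35087979e-01 -4.49379246e-02  1.94445904e+00 -2.72334659e-06
  1.24171928e+00 -1.35037697e+00]
(np.float64(278.18069667994644), np.float64(184.73180931047244))
```

View pics/w1.png

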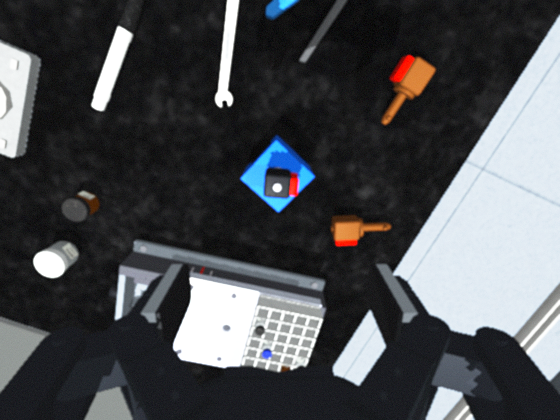

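```bash
python3 - <<'E'
import cv2
t=cv2.imread('pics/w1.png');cv2.imwrite('pics/c.png',cv2.resize(t[130:220,230:330],(660,594),interpolation=cv2.INTER_CUBIC))
E
```

```text
(no output)
```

View pics/c.png

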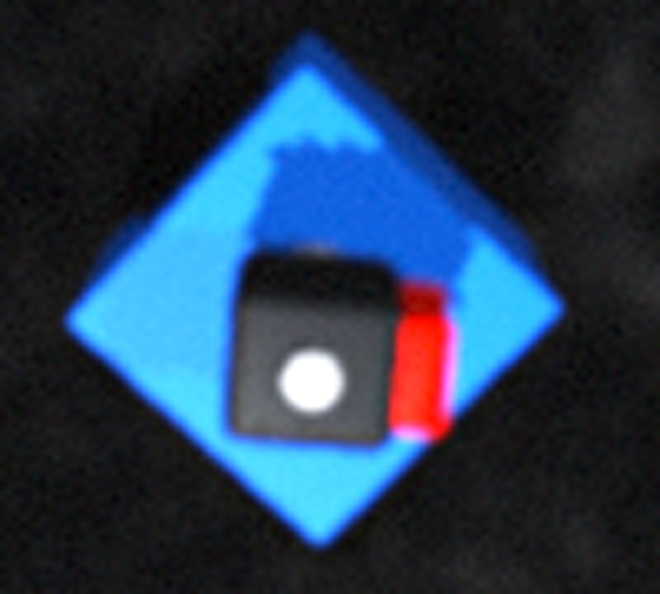

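```bash
python3 - <<'E'
from h import *
w=np.load('w1.npz');K,T=w['K'],w['T']
C=lambda u,v:(u/6.6+230,v/6.6+130)
P=lambda u,v,z:atz(K,T,*C(u,v),z)
def ang(a,b,z): d=P(*b,z)-P(*a,z);return np.degrees(np.arctan2(d[1],d[0])),np.linalg.norm(d)
print('toolyaw',np.degrees(np.arctan2(.915,-.403)))
print(ang((228,432),(388,445),.086),ang((398,310),(388,440),.086),ang((243,300),(228,432),.086),ang((455,320),(447,438),.083))
print('dot',P(312,380,.087),'centre',np.mean([P(*x,.086) for x in[(228,432),(388,445),(243,300),(398,310)]],0))
c=[P(*x,.05) for x in[(310,62),(565,305),(320,548),(65,320)]];print('block',np.mean(c,0),[np.linalg.norm(c[i]-c[i-1]) for i in range(4)])
p=read_camera('top');X,e=tri([ray(K,T,*C(312,380)),ray(p['intrinsics'],wfc(p),249.6,218.8)]);print(X,e)
# hole & red mark from w1 view
print('hole',atz(K,T,226.5,328,.057))
E
```

```text
toolyaw 113.77047580858084
(np.float64(108.87427180797864), np.float64(0.023661069768316664)) (np.float64(20.18024513594015), np.float64(0.0197811189086662)) (np.float64(16.740335882973856), np.float64(0.02013759856795456)) (np.float64(21.212621836543104), np.float64(0.018148390594658673))
dot [0.40068356 0.32322954 0.087     ] centre [0.39978146 0.32318792 0.086     ]
block [0.40035381 0.32341158 0.05      ] [np.float64(0.05758494159363508), np.float64(0.05678457008986566), np.float64(0.05800444151387829), np.float64(0.057411717820036276)]
[0.39800931 0.32224357 0.09664431] [np.float64(0.000125964283325654), np.float64(0.0001259642833256757)]
hole [0.60259974 0.34207411 0.057     ]
```

Call:
drive_tool([
  [0, 0, 4.5, -0.001, -0.0016, 0, 1],
  [0, 0, 0, 0, 0, 0.03, 1],
  [0, 0, 0, 0, 0, 0.03, 1],
  [0, 0, 0, 0, 0, 0.03, 1],
  [0, 0, 0, 0, 0, 0.02, 1],
  [0, 0, 0, 0, 0, 0, 1],
])

```text
time: 2.78
tool_pos: [0.3957, 0.3204, 0.0889]
tcp_rot: [0.519, -3.09, 0.007]
wrist_force: [-0.9, -1.1, -0.5]
width: 1.002
grip_force: 0.0
```

```bash
python3 - <<'E'
from h import *
s=status.read_state();p=read_camera('wrist');print(s['tool_pos'],s['tcp_rot'])
a=p['color'][:,:,::-1];cv2.imwrite('pics/d.png',cv2.resize(a[120:420,130:430],(600,600)))
np.savez('w2.npz',K=p['intrinsics'],T=wfc(p,s))
E
```

```text
[0.39570106 0.32040435 0.08889986] [ 0.51883831 -3.0897104   0.00677483]
```

View pics/d.png

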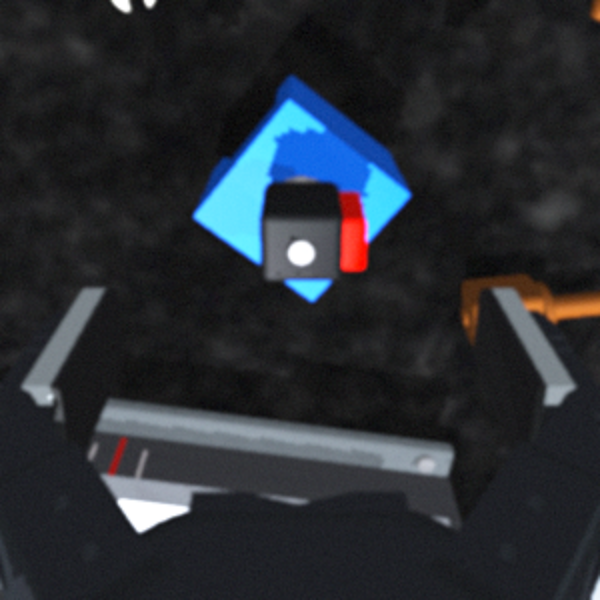

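```bash
python3 - <<'E'
from h import *
a=np.load('w1.npz');b=np.load('w2.npz')
X,e=tri([ray(a['K'],a['T'],312/6.6+230,380/6.6+130),ray(b['K'],b['T'],280.5,246.5)]);print(X,e)
print(atz(b['K'],b['T'],280.5,246.5,.088),atz(a['K'],a['T'],277.3,187.6,.088))
s=status.read_state();print(s['tool_pos']);M=R.from_rotvec(s['tcp_rot']).as_matrix();print(M.round(3))
P=atz(b['K'],b['T'],280.5,246.5,.0875);print('shift tool',M.T@(P-s['tool_pos']))
# shuttle mark: red line in w2; rail angle from white/red
f=lambda u,v:(u/2+130,v/2+120)
print('red foot',atz(b['K'],b['T'],*f(124,437),.03),'marks',atz(b['K'],b['T'],*f(97,445),.03),atz(b['K'],b['T'],*f(146,450),.03))
E
```

```text
[0.40066042 0.32303931 0.08723223] [np.float64(0.0001683317577842761), np.float64(0.0001683317577842403)]
[0.40033385 0.3227466  0.088     ] [0.40042075 0.32314812 0.088     ]
[0.39726084 0.32151773 0.09147362]
[[-0.945 -0.327 -0.005]
 [-0.327  0.945 -0.004]
 [ 0.006 -0.002 -1.   ]]
shift tool [-0.00358117  0.00016503  0.00395284]
red foot [0.54247905 0.28672246 0.03      ] marks [0.55099504 0.27611159 0.03      ] [0.54636339 0.29809245 0.03      ]
```

Call:
drive_tool([
  [0, 0, 0, -0.0025, 0, 0.018, 1],
  [0, 0, 0, 0, 0, 0.016, 1],
  [0, 0, 0, 0, 0, 0, 1],
  [0, 0, 0, 0, 0, 0, 1],
])

```text
time: 3.17
tool_pos: [0.4022, 0.3242, 0.0611]
tcp_rot: [-0.522, 3.097, 0.0]
wrist_force: [-0.3, 0.0, 0.6]
width: 0.999
grip_force: 0.0
```

```bash
python3 - <<'E'
from h import *
s=status.read_state();print(s['tool_pos'],s['wrist_force']);M=R.from_rotvec(s['tcp_rot']).as_matrix();print(M.T@(np.array([.4006,.3229,.055])-s['tool_pos']))
E
```

```text
[0.40216813 0.32424045 0.06107536] [-0.30873605  0.02943807  0.58357848]
[ 0.00192384 -0.00075361  0.00607427]
```

Call:
drive_tool([
  [0, 0, 0, 0.0018, -0.0007, 0.006, 1],
  [0, 0, 0, 0, 0, 0, 1],
  [0, 0, 0, 0, 0, 0, 1],
  [0, 0, 0, 0, 0, 0, 0],
  [0, 0, 0, 0, 0, 0, 0],
  [0, 0, 0, 0, 0, 0, 0],
  [0, 0, 0, 0, 0, 0, 0],
  [0, 0, 0, 0, 0, 0, 0],
], force=32)

```text
time: 3.83
tool_pos: [0.4008, 0.3242, 0.0553]
tcp_rot: [-0.521, 3.097, 0.004]
wrist_force: [-1.4, 5.3, 7.9]
width: 0.303
grip_force: 9.7
```

Call:
drive_tool([
  [0, 0, 0, 0, 0, 0, 0],
  [0, 0, 0, 0, 0, 0, 0],
  [0, 0, 0, 0, 0, 0, 0],
  [0, 0, 0, 0, 0, 0, 0],
])

```text
time: 4.17
tool_pos: [0.401, 0.3241, 0.0554]
tcp_rot: [-0.522, 3.096, 0.004]
wrist_force: [-1.8, 1.9, 5.2]
width: 0.287
grip_force: 32.9
```

Call:
drive_tool([
  [0, 0, 0, 0, 0, -0.004, 0],
  [0, 0, 0, 0, 0, -0.006, 0],
  [0, 0, 0, 0, 0, -0.01, 0],
  [0, 0, 0, 0, 0, 0, 0],
])

```text
time: 4.5
tool_pos: [0.3998, 0.322, 0.074]
tcp_rot: [0.523, -3.097, 0.002]
wrist_force: [0.3, 0.6, 1.2]
width: 0.047
grip_force: 0.0
```

Call:
drive_tool([
  [0, 0, 0, 0, 0, -0.015, 1],
  [0, 0, 0, 0, 0, -0.015, 1],
  [0, 0, 0, 0, 0, 0, 1],
  [0, 0, 0, 0, 0, 0, 1],
  [0, 0, 0, 0, 0, 0, 1],
  [0, 0, 0, 0, 0, 0, 1],
])

```text
time: 5.0
tool_pos: [0.3999, 0.3223, 0.1033]
tcp_rot: [0.523, -3.097, 0.001]
wrist_force: [-0.2, -0.4, -0.6]
width: 0.884
grip_force: 0.0
```

```bash
python3 - <<'E'
from h import *
s=status.read_state();p=read_camera('wrist');print(s['tool_pos'],s['tcp_rot'],s['width'])
a=p['color'][:,:,::-1];cv2.imwrite('pics/e.png',cv2.resize(a[150:350,180:380],(600,600),interpolation=cv2.INTER_CUBIC))
np.savez('w3.npz',K=p['intrinsics'],T=wfc(p,s))
E
```

```text
[0.39988292 0.3222558  0.10333037] [ 5.22791100e-01 -3.09690411e+00  8.56129583e-04] 0.8836927172926111
```

View pics/e.png

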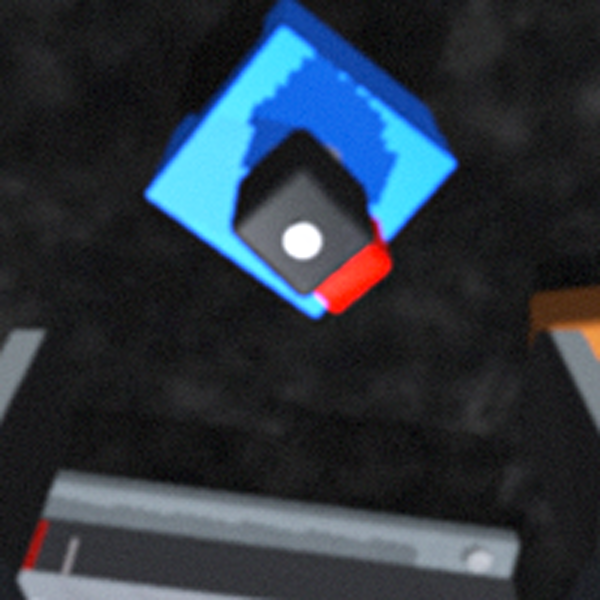

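```bash
python3 - <<'E'
from h import *
b=np.load('w2.npz')
p=read_camera('wrist');Mt=np.array(p['mount']);print(Mt.round(3))
for y in(-.0425,.0425):
  for x in(-.011,.011):
    for z in (-.013,-.05): u,v=proj(p['intrinsics'],Mt,[x,y,z]);print(x,y,z,'in d:',round((u-130)*2),round((v-120)*2))
w=np.load('w3.npz');E=lambda u,v,z:atz(w['K'],w['T'],u/3+180,v/3+150,z)
print('dot',E(302,241,.0873))
for a,c in [((236,226),(303,296)),((303,296),(374,240)),((303,168),(374,240))]: d=E(*c,.086)-E(*a,.086);print(np.degrees(np.arctan2(d[1],d[0])),np.linalg.norm(d))
E
```

```text
[[ 0.     0.945  0.328  0.083]
 [ 1.    -0.     0.    -0.   ]
 [ 0.     0.328 -0.945 -0.17 ]
 [ 0.     0.     0.     1.   ]]
-0.011 -0.0425 -0.013 in d: 151 294
-0.011 -0.0425 -0.05 in d: 115 378
0.011 -0.0425 -0.013 in d: 145 224
0.011 -0.0425 -0.05 in d: 106 294
-0.011 0.0425 -0.013 in d: 447 294
-0.011 0.0425 -0.05 in d: 483 378
0.011 0.0425 -0.013 in d: 453 224
0.011 0.0425 -0.05 in d: 493 294
dot [0.40075198 0.32347911 0.0873    ]
59.854000576240374 0.022433105978950176
150.59873381161518 0.020684166900426935
62.08465923238048 0.022874657268597165
```

Call:
drive_tool([
  [0, 0, 0, 0, 0, -0.03, 0.33],
  [0, 0, 0, 0, 0, 0, 0.33],
  [0, 0, 0, 0, 0, 0, 0.33],
  [0, 0, 0, 0, 0, 0, 0.33],
  [0, 0, 0, 0, 0, 0, 0.33],
  [0, 0, 0, 0, 0, 0, 0.33],
  [0, 0, 0, 0, 0, 0, 0.33],
])

```text
time: 5.68
tool_pos: [0.3997, 0.3222, 0.133]
tcp_rot: [0.523, -3.096, 0.001]
wrist_force: [-0.2, -0.2, -0.7]
width: 0.327
grip_force: 0.0
```

```bash
python3 - <<'E'
from h import *
s=status.read_state();p=read_camera('wrist');print(s['tool_pos'],s['tcp_rot'],s['width'])
a=p['color'][:,:,::-1];c=cv2.resize(a[150:380,170:390],(574,600),interpolation=cv2.INTER_CUBIC)
c=(255*(c/255.)**.5).astype(np.uint8)
Mt=np.array(p['mount']);
for z,col in((0,(0,0,255)),(-.019,(0,255,0)),(-.038,(255,255,0))):
  for y in(-.014,.014):
    q=[proj(p['intrinsics'],Mt,[x,y,z]) for x in(-.011,.011)];q=[(int((u-170)*2.609),int((v-150)*2.609)) for u,v in q];cv2.line(c,*q,col,1)
cv2.imwrite('pics/f.png',c)
np.savez('w4.npz',K=p['intrinsics'],T=wfc(p,s))
E
```

```text
[0.3996989  0.32220576 0.13299891] [ 5.22715409e-01 -3.09628764e+00  1.20418514e-03] 0.32732389412004714
```

View pics/f.png

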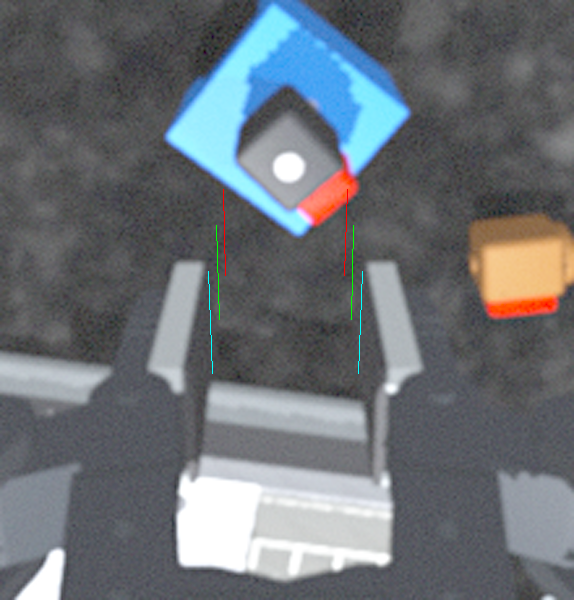

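```bash
python3 - <<'E'
from h import *
s=status.read_state();M=R.from_rotvec(s['tcp_rot']).as_matrix();t=np.array(s['tool_pos'])
out=[]
p=read_camera('scene');T=wfc(p);u0,v0=proj(p['intrinsics'],T,t);u0,v0=int(u0)-35,int(v0)-60
a=p['color'][v0:v0+100,u0:u0+100,::-1];c=cv2.resize(a,(600,600),interpolation=cv2.INTER_CUBIC);c=(255*(c/255.)**.6).astype(np.uint8)
for z,col in((0,(0,0,255)),(-.019,(0,255,0)),(-.038,(255,255,0))):
  for y in(-.014,.014):
    q=[proj(p['intrinsics'],T,t+M@np.array([x,y,z])) for x in(-.011,.011)];q=[(int((u-u0)*6),int((v-v0)*6)) for u,v in q];cv2.line(c,*q,col,1)
cv2.imwrite('pics/g.png',c)
E
```

```text
(no output)
```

View pics/g.png

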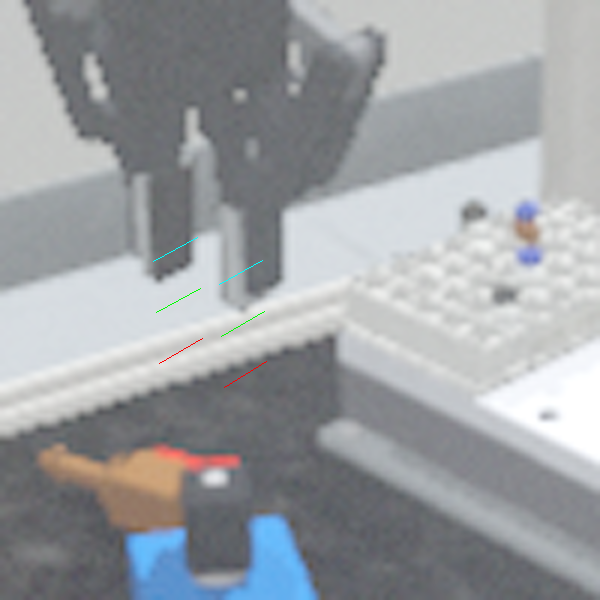

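```bash
python3 - <<'E'
from h import *
w=np.load('w4.npz');F=lambda u,v,z:atz(w['K'],w['T'],u/2.609+170,v/2.609+150,z)
print(F(289,166,.0873))
for a,c in [((238,160),(290,209)),((290,209),(343,165)),((302,219),(355,180))]: d=F(*c,.086)-F(*a,.086);print(np.degrees(np.arctan2(d[1],d[0])),np.linalg.norm(d))
s=status.read_state();M=R.from_rotvec(s['tcp_rot']).as_matrix();print(np.degrees(np.arctan2(M[1,1],M[0,1])),M.T@(np.array([.4007,.3232,.034])-s['tool_pos']))
E
```

```text
[0.40034347 0.32358421 0.0873    ]
63.418016820592015 0.021322854677855607
151.44300843501415 0.020442040259472747
148.2582536775785 0.019542319297259178
109.16742965627037 [-0.00111082  0.00053319  0.0993438 ]
```

Call:
drive_tool([
  [0, 0, 7, 0, 0, 0, 1],
  [0, 0, 7, 0, 0, 0, 1],
  [0, 0, 7, 0, 0, 0, 1],
  [0, 0, 7, 0, 0, 0, 1],
  [0, 0, 7, 0, 0, 0, 1],
  [0, 0, 7, 0, 0, 0, 1],
  [0, 0, 6, 0, 0, 0, 1],
  [0, 0, 0, 0, 0, 0, 1],
])

```text
time: 6.45
tool_pos: [0.4002, 0.3226, 0.1338]
tcp_rot: [-0.786, -3.041, 0.0]
wrist_force: [0.0, -0.4, -0.5]
width: 1.0
grip_force: 0.0
```

```bash
python3 - <<'E'
from h import *
s=status.read_state();p=read_camera('wrist');M=R.from_rotvec(s['tcp_rot']).as_matrix();T=wfc(p,s);K=p['intrinsics']
print(s['tool_pos'],np.degrees(np.arctan2(M[1,1],M[0,1])),M.T@(np.array([.4007,.3232,.034])-s['tool_pos']))
im=p['color'].astype(int);u0,v0=map(int,proj(K,T,[.4007,.3232,.0873]))
sub=im[v0-40:v0+40,u0-50:u0+50]
g=sub.min(2)>190;n,l,st,c=cv2.connectedComponentsWithStats(g.astype(np.uint8));
for i in range(1,n):
    if st[i,4]>8:print('white',st[i],atz(K,T,c[i][0]+u0-50,c[i][1]+v0-40,.0873))
r=((sub[:,:,0]>130)&(sub[:,:,1]<70)&(sub[:,:,2]<90)).astype(np.uint8)
n,l,st,c=cv2.connectedComponentsWithStats(r)
for i in range(1,n):
    if st[i,4]>20:
        v,u=np.nonzero(l==i);q=np.array([atz(K,T,a+u0-50,b+v0-40,.083)[:2] for a,b in zip(u,v)],np.float32)*1000;print('red',c[i]+[u0-50,v0-40],cv2.minAreaRect(q))
cv2.imwrite('pics/h.png',cv2.resize(sub[:,:,::-1].astype(np.uint8),(750,600),interpolation=cv2.INTER_CUBIC))
E
```

```text
[0.40015525 0.32256247 0.13376438] 61.020062773911086 [-0.000184    0.0008559   0.09976406]
white [78 29  1 16 16] [0.4077984  0.34246284 0.0873    ]
white [ 45  35  12  11 101] [0.40036862 0.32318705 0.0873    ]
red [298.0880829  203.01036269] ((403.75506591796875, 339.03863525390625), (6.023355007171631, 22.346588134765625), 61.99690246582031)
```

View pics/h.png

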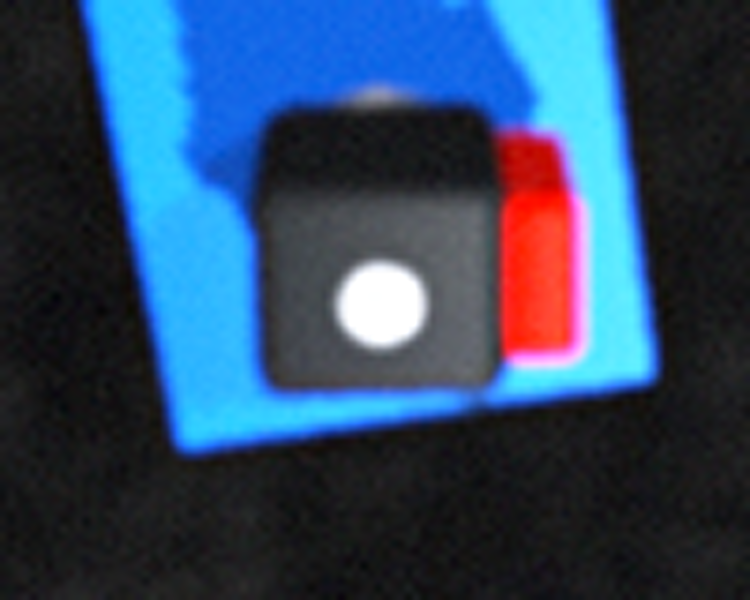

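Call:
drive_tool([
  [0, 0, 0, 0, 0.0008, 0.025, 1],
  [0, 0, 0, 0, 0, 0.025, 1],
  [0, 0, 0, 0, 0, 0.025, 1],
  [0, 0, 0, 0, 0, 0.015, 1],
  [0, 0, 0, 0, 0, 0.01, 1],
  [0, 0, 0, 0, 0, 0, 1],
  [0, 0, 0, 0, 0, 0, 1],
  [0, 0, 0, 0, 0, 0, 1],
])

```text
time: 7.17
tool_pos: [0.4016, 0.3241, 0.0351]
tcp_rot: [0.781, 3.042, 0.002]
wrist_force: [-0.6, -0.5, -0.1]
width: 1.0
grip_force: 0.0
```

Call:
drive_tool([
  [0, 0, 0, 0, 0, 0, 0],
  [0, 0, 0, 0, 0, 0, 0],
  [0, 0, 0, 0, 0, 0, 0],
  [0, 0, 0, 0, 0, 0, 0],
  [0, 0, 0, 0, 0, 0, 0],
  [0, 0, 0, 0, 0, 0, 0],
  [0, 0, 0, 0, 0, 0, 0],
  [0, 0, 0, 0, 0, 0, 0],
], force=32)

```text
time: 7.83
tool_pos: [0.4005, 0.3226, 0.0351]
tcp_rot: [-0.781, -3.043, 0.002]
wrist_force: [-3.0, -4.3, 8.9]
width: 0.299
grip_force: 33.3
```

Call:
drive_tool([
  [0, 0, 0, 0, 0, -0.003, 0],
  [0, 0, 0, 0, 0, -0.003, 0],
  [0, 0, 0, 0, 0, -0.003, 0],
  [0, 0, 0, 0, 0, 0, 0],
])

```text
time: 8.17
tool_pos: [0.4005, 0.3228, 0.0432]
tcp_rot: [-0.782, -3.043, 0.002]
wrist_force: [0.8, -4.6, 2.0]
width: 0.298
grip_force: 32.1
```

Call:
drive_tool([
  [0, 0, 0, 0, 0, -0.008, 0],
  [0, 0, 0, 0, 0, -0.012, 0],
  [0, 0, 0, 0, 0, -0.015, 0],
  [0, 0, 0, 0, 0, -0.015, 0],
  [0, 0, 0, 0, 0, -0.015, 0],
  [0, 0, 0, 0, 0, -0.01, 0],
  [0, 0, 0, 0, 0, 0, 0],
  [0, 0, 0, 0, 0, 0, 0],
])

```text
time: 8.83
tool_pos: [0.4013, 0.3242, 0.1193]
tcp_rot: [0.782, 3.041, 0.004]
wrist_force: [0.0, 0.9, -1.9]
width: 0.301
grip_force: 31.8
```

```bash
python3 - <<'E'
from h import *
s=status.read_state();M=R.from_rotvec(s['tcp_rot']).as_matrix();t=np.array(s['tool_pos']);yaw=np.degrees(np.arctan2(M[1,1],M[0,1]))
print(t,yaw,s['width'],M.T@(np.array([.602,.342,t[2]])-t),M[:,2])
b=read_camera('scene');
for m in masks_of(b,'ball_pin'):print(m['score'],m['bbox'])
print(proj(b['intrinsics'],wfc(b),t+[0,0,.05]))
im=b['color'].astype(int)
# shank pixels: view zone beneath the head
u,v=proj(b['intrinsics'],wfc(b),[t[0],t[1],.134]);u,v=int(u),int(v)
save(b,'s2.png');cv2.imwrite('pics/i.png',cv2.resize(im[v-50:v+50,u-40:u+60,::-1].astype(np.uint8),(600,600),interpolation=cv2.INTER_CUBIC))
E
```

```text
[0.40133346 0.32417829 0.11929247] 61.167412011261334 0.30082432839055623 [-0.16719556  0.11238382  0.00044416] [ 0.00203585  0.00199924 -0.99999593]
0.69 [142.6, 223.7, 181.3, 240.4]
0.61 [203.9, 190.5, 233.7, 211.3]
0.6 [225.7, 160.7, 240.0, 197.5]
(np.float64(233.94830254677467), np.float64(162.75608149635673))
```

Call:
drive_tool([
  [0, 0, 6.5, 0, 0, 0, 0],
  [0, 0, 6.5, 0, 0, 0, 0],
  [0, 0, 6.5, 0, 0, 0, 0],
  [0, 0, 6.5, 0, 0, 0, 0],
  [0, 0, 6.5, 0, 0, 0, 0],
  [0, 0, 6.5, 0, 0, 0, 0],
  [0, 0, 6.5, 0, 0, 0, 0],
  [0, 0, 6.2, 0, 0, 0, 0],
])

```text
time: 9.6
tool_pos: [0.3997, 0.3228, 0.1165]
tcp_rot: [-2.037, -2.391, 0.004]
wrist_force: [0.4, -0.5, -0.6]
width: 0.3
grip_force: 31.8
```

```bash
python3 - <<'E'
from h import *
s=status.read_state();M=R.from_rotvec(s['tcp_rot']).as_matrix();t=np.array(s['tool_pos']);yaw=np.degrees(np.arctan2(M[1,1],M[0,1]))
print(t,yaw,s['width'],M.T@(np.array([.602,.342,t[2]])-t),M[:,2])
E
```

```text
[0.39969578 0.32275495 0.11646108] 9.142697713439112 0.30046135274105945 [-0.0131449   0.20279135 -0.00050166] [-0.00233914 -0.00147794 -0.99999617]
```

Call:
drive_tool([
  [0, 0, 0, -0.0015, 0.025, 0, 0],
  [0, 0, 0, -0.0022, 0.034, 0, 0],
  [0, 0, 0, -0.0022, 0.034, 0, 0],
  [0, 0, 0, -0.0022, 0.034, 0, 0],
  [0, 0, 0, -0.0022, 0.034, 0, 0],
  [0, 0, 0, -0.002, 0.025, 0, 0],
  [0, 0, 0, -0.001, 0.017, 0, 0],
  [0, 0, 0, 0, 0, 0, 0],
])

```text
time: 10.27
tool_pos: [0.6058, 0.3432, 0.116]
tcp_rot: [2.032, 2.395, -0.001]
wrist_force: [0.4, 0.3, -1.5]
width: 0.3
grip_force: 31.9
```

Call:
drive_tool([
  [0, 0, 0, 0, 0, 0, 0],
  [0, 0, 0, 0, 0, 0, 0],
])

```text
time: 10.43
tool_pos: [0.6014, 0.3431, 0.1163]
tcp_rot: [-2.03, -2.396, 0.005]
wrist_force: [-0.0, 0.6, -1.0]
width: 0.305
grip_force: 31.9
```

```bash
python3 - <<'E'
from h import *
s=status.read_state();M=R.from_rotvec(s['tcp_rot']).as_matrix();t=np.array(s['tool_pos']);yaw=np.degrees(np.arctan2(M[1,1],M[0,1]))
print(t,yaw,s['width'],M.T@(np.array([.602,.342,t[2]])-t),M[:,2])
p=read_camera('wrist');print(masks_of(p,'ball_pin')[:1] and [(m['score'],m['bbox']) for m in masks_of(p,'ball_pin')]);T=wfc(p,s);K=p['intrinsics']
print('tip',proj(K,T,t+[0,0,.015-.036]),'hole',proj(K,T,[.602,.342,.057]))
u,v=map(int,proj(K,T,[.602,.342,.07]));c=cv2.resize(p['color'][v-75:v+75,u-75:u+75,::-1],(600,600),interpolation=cv2.INTER_CUBIC);cv2.imwrite('pics/j.png',c);print(u,v)
E
```

```text
[0.60137603 0.34309027 0.11634689] 9.462536351938645 0.3053791583607843 [-1.17801783e-03  4.36235994e-04 -6.01536046e-07] [-0.0032518  -0.0013093  -0.99999386]
[(0.88, [254.0, 221.6, 306.0, 310.5]), (0.72, [63.8, 0.8, 125.1, 75.2])]
tip (np.float64(276.43857356441373), np.float64(227.73463433172222)) hole (np.float64(277.49887024552277), np.float64(209.22141650746383))
277 215
```

View pics/j.png

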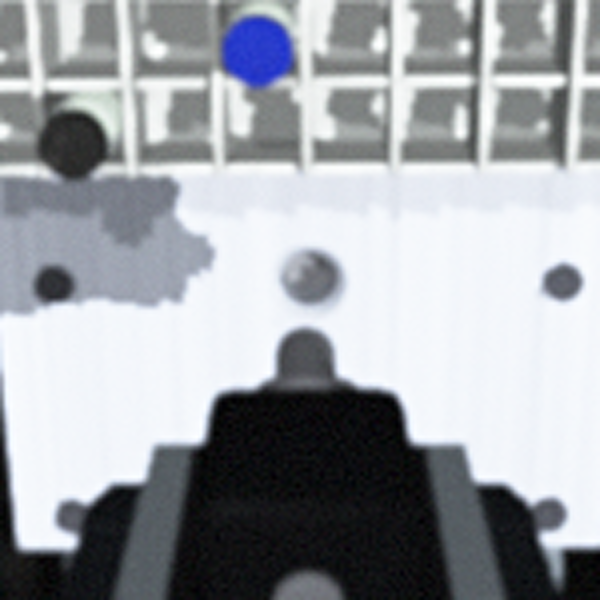

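```bash
python3 - <<'E'
from h import *
s=status.read_state();M=R.from_rotvec(s['tcp_rot']).as_matrix();t=np.array(s['tool_pos']);p=read_camera('wrist');T=wfc(p,s);K=p['intrinsics']
h=atz(K,T,279.75,209.25,.057);q=atz(K,T,278.2,226.7,.095);print(t,h,q,M.T@(h-q))
E
```

```text
[0.6015804  0.34356635 0.11760725] [0.6041533  0.34233206 0.057     ] [0.60277084 0.34382401 0.095     ] [-0.00169092  0.00116569  0.03799894]
```

Call:
drive_tool([
  [0, 0, 0, -0.0015, 0.001, 0.01, 0],
  [0, 0, 0, 0, 0, 0.012, 0],
  [0, 0, 0, 0, 0, 0.01, 0],
  [0, 0, 0, 0, 0, 0, 0],
  [0, 0, 0, 0, 0, 0, 0],
])

```text
time: 11.05
tool_pos: [0.6028, 0.3415, 0.0837]
tcp_rot: [-2.03, -2.396, 0.006]
wrist_force: [0.7, 0.7, -1.0]
width: 0.302
grip_force: 31.9
```

Call:
drive_tool([
  [0, 0, 0, 0, 0, 0.004, 0],
  [0, 0, 0, 0, 0, 0.004, 0],
  [0, 0, 0, 0, 0, 0.003, 0],
  [0, 0, 0, 0, 0, 0, 0],
  [0, 0, 0, 0, 0, 0, 0],
])

```text
time: 11.47
tool_pos: [0.6051, 0.3428, 0.0772]
tcp_rot: [2.03, 2.397, 0.003]
wrist_force: [-1.7, -1.5, 7.4]
width: 0.302
grip_force: 32.8
```

Call:
drive_tool([
  [0, 0, 0, 0, 0, -0.006, 0],
  [0, 0, 0, 0, 0, -0.006, 0],
  [0, 0, 0, 0, 0, 0, 0],
  [0, 0, 0, 0, 0, 0, 0],
])

```text
time: 11.8
tool_pos: [0.6049, 0.3426, 0.0878]
tcp_rot: [2.03, 2.397, 0.002]
wrist_force: [0.1, 1.0, -1.0]
width: 0.298
grip_force: 31.9
```

```bash
python3 - <<'E'
from h import *
S=[];P=[]
for i in range(3):
    S.append(status.read_state());P.append(read_camera('wrist'))
print([x['tool_pos'].round(4) if hasattr(x['tool_pos'],'round') else x['tool_pos'] for x in S],[np.round(x['wrist_force'],1) for x in S])
g=np.mean([cv2.cvtColor(p['color'],cv2.COLOR_RGB2GRAY) for p in P],0);cv2.imwrite('pics/k.png',g)
K=P[0]['intrinsics'];T=wfc(P[0],S[0]);u,v=map(int,proj(K,T,[.604,.3423,.057]));print(u,v)
sub=g[v-16:v+26:1,u-20:u+20].astype(int)
for i,r in enumerate(sub): print(v-16+i,''.join('%x'%(x//16) for x in r))
E
```

```text
[array([0.6049, 0.3426, 0.0878]), array([0.6045, 0.3424, 0.0872]), array([0.6042, 0.3422, 0.0868])] [array([ 0.1,  1. , -1. ]), array([-0.4,  0.3, -0.5]), array([-0.4,  0.6, -0.5])]
274 222
206 999aaaaadeffffffffffffffffffffffffffffff
207 a9aaaaabdfffffffffffffffffffffffffffffff
208 aaaaaaabdfffffffffffffffffffffffffffffff
209 9aaaaaabdeffffffffffffffffffffffffffffff
210 a9aaaaaacdeeffffffffffffffffffffffffffff
211 aaaaaaaaabceffffffffffffffffffffffffffff
212 aaaaaaaaaacdefffffffffffffffffffffffffff
213 aaaaaaaaaabcdddeeeeeeeeeffffffffffffffff
214 aaaaaaaaaaaaaaabbbbbbbccdeefffffffffffff
215 9aaaaaaaaaa9988899999899abdeffffffffffff
216 aaaaaaaaaa998889aaaa987678acefffffffffff
217 aaaaaaaaaa98889abbba9875568aceffffffffff
218 9aaaaaaaaa9889abcca988765568acefffffffff
219 aaaaaaaaa99889accca8777666668bdfffffffff
220 aaaaaaaaa98889accb97777666668aceffffffff
221 aaaaaaaaa98889abcb97666666668aceffffffff
222 9aaaaaaaa988889abb976555556679ceffffffff
223 aaaaaaaaa988888999765555555668beffffffff
224 9aaaaaaaa999a99887654555555567adffffffff
225 99aaaaaaaabccb98764445555555569dffffffff
226 aaaaaa
[... 397 characters left out ...]
5 eeefffffffffeb976555666677766555568aceff
236 ffffffeeeeeda754445556666665554433458bcd
237 ffedca9999986322333333333333333222123567
238 fea7643433331111111111111111111100000122
239 eb63111000000000000000000000000000000000
240 c830000000000000000000000000000000000000
241 a510000000000000000000000000000000000000
242 9400000000000000000000000000000000000000
243 8300000000000000000000000000000000000000
244 6200000000000000000000000000000000000000
245 6100000000000000000000000000000000000000
246 5100000000000000000000000000000000000000
247 4100000000000000000000000000000000000000[ WARN:0@3.053] global loadsave.cpp:1063 imwrite_ Unsupported depth image for selected encoder is fallbacked to CV_8U.
```

```bash
python3 - <<'E'
from h import *
p=read_camera('wrist');K=p['intrinsics']
T=np.eye(4);s=status.read_state();M=R.from_rotvec(s['tcp_rot']).as_matrix();t=np.array([.6045,.3424,.0872]);T[:3,:3]=M;T[:3,3]=t;T=T@np.array(p['mount'])
h=atz(K,T,273.8,224,.057);q=atz(K,T,278,220,.066);print(s['tool_pos'],h,q,M.T@(h-q),M.T@(q-t))
E
```

```text
[0.60399174 0.34211832 0.08644377] [0.60287067 0.34088087 0.057     ] [0.6046806  0.34801557 0.066     ] [-0.00673765 -0.00295121  0.00900413] [0.00551493 0.0011186  0.02119768]
```

Call:
drive_tool([
  [0, 0, 0, -0.0015, -0.0028, 0, 0],
  [0, 0, 0, 0, 0, 0, 0],
  [0, 0, 0, 0, 0, 0, 0],
  [0, 0, 0, 0, 0, 0, 0],
  [0, 0, 0, 0, 0, 0, 0],
  [0, 0, 0, 0, 0, 0, 0],
])

```text
time: 12.5
tool_pos: [0.6018, 0.3404, 0.087]
tcp_rot: [2.031, 2.397, 0.0]
wrist_force: [-0.9, 0.1, -1.6]
width: 0.3
grip_force: 31.9
```

```bash
python3 - <<'E' 2>/dev/null
from h import *
S=[];P=[]
for i in range(4):
    S.append(status.read_state());P.append(read_camera('wrist'))
print([np.round(x['tool_pos'],4) for x in S])
g=np.mean([cv2.cvtColor(p['color'],cv2.COLOR_RGB2GRAY) for p in P],0)
K=P[0]['intrinsics']
for v in range(205,242): print(v,''.join('%x'%(int(x)//16) for x in g[v,255:305]))
E
```

```text
[array([0.6018, 0.3404, 0.087 ]), array([0.6018, 0.3404, 0.087 ]), array([0.6019, 0.3404, 0.087 ]), array([0.6019, 0.3404, 0.087 ])]
205 aaaa99aacfffffffffffffffffffffffffffffffffffffffff
206 aaaaaaabefffffffffffffffffffffffffffffffffffffffff
207 aaaaaaacefffffffffffffffffffffffffffffffffffffffff
208 aaa9aaacefffffffffffffffffffffffffffffffffffffffff
209 aa9aaaabefffffffffffffffffffffffffffffffffffffffff
210 aaaaaaabcdefffffffffffffffffffffffffffffffffffffff
211 aaaaaaaaabceffffffffeeeeeeeeffffffffffffffffffffff
212 aaaaaaaaaaceffffffeeedcbbccdeeffffffffffffffffffff
213 aaa9aaaaaabcdeefeeddcba9989abceeffffffffffffffffff
214 aaaaaaaaaaabbbcccbccbba997778aceffffffffffffffffff
215 a9aaaaaaaaaaaa9989abbaaa9755679befffffffffffffffff
216 aaaaaaaaaaaaa9888abcba9987655679ceffffffffffffffff
217 aa99aaaaaaaaa9889abcc98777665668adefffffffffffffff
218 aaaaaaaaaaaa98889abcca77777666679cefffffffffffffff
219 aa9aaaaaaaaa99889abcca77677776679befffffffffffffff
220 aa9aaaaaaaaa988889acb976677776679bdfffffffffffffff
221 aaaaaaaaaaaa9888889a9866666766679bdfffffffffffffff
222 a9aaaaaaaaaa9999988766555666
[... 367 characters left out ...]
cefffd844555555544569dffffffffffffffffff
230 a9999aabcceffffd744454555554459dffffffffffffffffff
231 aa99aabdeffffffd744454555444458dffffffffffffffffff
232 a9aabbdefffffffd744445555554458dffffffffffffffffff
233 aaaceeeffffffffc754555555554447befffffffffffffffff
234 bbcefffffffffdc96555566666555568bdefffffffffffffff
235 eeeffffffffec976556666677666555568adffffffffffffff
236 ffffeeeeeedb754445556666666554433458bcdcddefffffff
237 fedba99999863223333333333333332221235677779bceefff
238 ea75433333321111111111111111111000111222223469ceff
239 b6311000000000000000000000000000000000000001148dff
240 83000000000000000000000000000000000000000000015bff
241 510000000000000000000000000000000000000000000038ef
```

```bash
python3 - <<'E'
from h import *
s=status.read_state();p=read_camera('wrist');K=p['intrinsics'];T=wfc(p,s);M=R.from_rotvec(s['tcp_rot']).as_matrix();t=np.array(s['tool_pos'])
for hv in(220.5,221.5,222.5):
  h=atz(K,T,277.7,hv,.057);q=atz(K,T,278.2,226.5,t[2]-.0213);print(h,M.T@(h-q),M.T@(q-t))
# edges of tapered tip for a pin centred on tool
for r,z in((.003,-.036),(.005,-.031)):
  for dx in(-r,0,r): print(r,dx,proj(K,np.array(p['mount']),[dx,0.0,-.015-z]))
E
```

```text
[0.6024912  0.34199997 0.057     ] [ 0.00071821 -0.0003592   0.00868987] [0.00078366 0.00124797 0.02130009]
[0.60261377 0.3412597  0.057     ] [-3.21354206e-05 -3.60062969e-04  8.68987212e-03] [0.00078366 0.00124797 0.02130009]
[0.60273662 0.34051775 0.057     ] [-0.00078419 -0.00036093  0.00868987] [0.00078366 0.00124797 0.02130009]
0.003 -0.003 (np.float64(276.3424518333865), np.float64(231.8625725905318))
0.003 0 (np.float64(276.3308402433001), np.float64(227.7596735224493))
0.003 0.003 (np.float64(276.3191183508432), np.float64(223.61779964645854))
0.005 -0.005 (np.float64(276.2961416075623), np.float64(237.82434625393918))
0.005 0 (np.float64(276.27596611120936), np.float64(230.8754118099682))
0.005 0.005 (np.float64(276.25546267389797), np.float64(223.81352647836783))
```

Call:
drive_tool([
  [0, 0, 0, 0, 0, 0.004, 0],
  [0, 0, 0, 0, 0, 0.004, 0],
  [0, 0, 0, 0, 0, 0.003, 0],
  [0, 0, 0, 0, 0, 0.002, 0],
  [0, 0, 0, 0, 0, 0.001, 0],
  [0, 0, 0, 0, 0, 0, 0],
  [0, 0, 0, 0, 0, 0, 0],
])

```text
time: 13.33
tool_pos: [0.6017, 0.3402, 0.0728]
tcp_rot: [-2.031, -2.397, 0.001]
wrist_force: [-0.5, -0.7, -1.4]
width: 0.302
grip_force: 31.8
```

Call:
drive_tool([
  [0, 0, 0, 0, 0, 0.0015, 0],
  [0, 0, 0, 0, 0, 0.0015, 0],
  [0, 0, 0, 0, 0, 0.001, 0],
  [0, 0, 0, 0, 0, 0, 0],
  [0, 0, 0, 0, 0, 0, 0],
  [0, 0, 0, 0, 0, 0, 0],
])

```text
time: 13.83
tool_pos: [0.6018, 0.3402, 0.0688]
tcp_rot: [2.03, 2.397, -0.0]
wrist_force: [0.5, -1.8, -1.7]
width: 0.303
grip_force: 31.8
```

Call:
drive_tool([
  [0, 0, 0, 0, 0, 0.001, 0],
  [0, 0, 0, 0, 0, 0.001, 0],
  [0, 0, 0, 0, 0, 0, 0],
  [0, 0, 0, 0, 0, 0, 0],
])

```text
time: 14.17
tool_pos: [0.6018, 0.3403, 0.0669]
tcp_rot: [2.031, 2.397, -0.0]
wrist_force: [0.9, -0.7, -1.3]
width: 0.304
grip_force: 31.9
```

Call:
drive_tool([
  [0, 0, 0, 0, 0, 0.001, 0],
  [0, 0, 0, 0, 0, 0.001, 0],
  [0, 0, 0, 0, 0, 0, 0],
  [0, 0, 0, 0, 0, 0, 0],
])

```text
time: 14.5
tool_pos: [0.6019, 0.3404, 0.0651]
tcp_rot: [2.031, 2.397, 0.0]
wrist_force: [0.5, -1.4, 0.8]
width: 0.298
grip_force: 32.1
```

Call:
drive_tool([
  [0, 0, 0, -0.002, 0, 0, 0],
  [0, 0, 0, -0.004, 0, 0, 0],
  [0, 0, 0, -0.005, 0, 0, 0],
  [0, 0, 0, -0.005, 0, 0, 0],
  [0, 0, 0, -0.005, 0, 0, 0],
  [0, 0, 0, -0.005, 0, 0, 0],
  [0, 0, 0, -0.002, 0, 0, 0],
  [0, 0, 0, 0, 0, 0, 0],
])

```text
time: 15.17
tool_pos: [0.6067, 0.3117, 0.0651]
tcp_rot: [2.031, 2.396, -0.0]
wrist_force: [0.3, 0.5, -0.4]
width: 0.301
grip_force: 32.1
```

Call:
drive_tool([
  [0, 0, 0, 0, 0, 0.001, 0],
  [0, 0, 0, 0, 0, 0, 0],
])

```text
time: 15.33
tool_pos: [0.6068, 0.3119, 0.065]
tcp_rot: [2.03, 2.396, -0.001]
wrist_force: [-0.2, -2.4, 5.8]
width: 0.301
grip_force: 32.7
```

```bash
python3 - <<'E'
from h import *
s=status.read_state();t=np.array(s['tool_pos']);o=np.array([.6096,.2938])
M=R.from_rotvec(s['tcp_rot']).as_matrix();print(t,np.round(s['wrist_force'],1),M[:,2],(t[:2]-o)@[-.165,.986],(t[:2]-o)@[.986,.165],M[:2,0])
E
```

```text
[0.60675185 0.31193054 0.06499302] [-0.2 -2.4  5.8] [ 4.26468318e-04 -1.24747267e-03 -9.99999131e-01] 0.018346662521334548 0.0001832609625286593 [-0.16460851  0.98635812]
```

Call:
drive_tool([
  [0, 0, 0, -0.002, 0, 0, 0],
  [0, 0, 0, -0.002, 0, 0, 0],
  [0, 0, 0, -0.001, 0, 0, 0],
  [0, 0, 0, 0, 0, 0, 0],
])

```text
time: 15.67
tool_pos: [0.6076, 0.3089, 0.065]
tcp_rot: [-2.031, -2.397, -0.003]
wrist_force: [-1.1, 4.3, 5.8]
width: 0.298
grip_force: 32.7
```

Call:
drive_tool([
  [0, 0, 0, -0.0015, 0, 0, 0],
  [0, 0, 0, -0.0015, 0, 0, 0],
  [0, 0, 0, 0, 0, 0, 0],
])

```text
time: 15.92
tool_pos: [0.6082, 0.306, 0.0649]
tcp_rot: [-2.03, -2.397, -0.004]
wrist_force: [-1.3, 5.1, 5.1]
width: 0.297
grip_force: 32.6
```

Call:
drive_tool([
  [0, 0, 0, -0.0015, 0, 0, 0],
  [0, 0, 0, -0.0015, 0, 0, 0],
  [0, 0, 0, 0, 0, 0, 0],
])

```text
time: 16.17
tool_pos: [0.6087, 0.303, 0.0649]
tcp_rot: [-2.03, -2.397, -0.004]
wrist_force: [-1.3, 4.1, 6.2]
width: 0.299
grip_force: 32.6
```

Call:
drive_tool([
  [0, 0, 0, -0.0015, 0, 0, 0],
  [0, 0, 0, -0.0015, 0, 0, 0],
  [0, 0, 0, 0, 0, 0, 0],
])

```text
time: 16.42
tool_pos: [0.6092, 0.2999, 0.0649]
tcp_rot: [-2.031, -2.397, -0.004]
wrist_force: [-0.8, 2.9, 5.0]
width: 0.301
grip_force: 32.6
```

Call:
drive_tool([
  [0, 0, 0, -0.0015, 0, 0, 0],
  [0, 0, 0, -0.0015, 0, 0, 0],
  [0, 0, 0, 0, 0, 0, 0],
])

```text
time: 16.67
tool_pos: [0.6094, 0.2955, 0.0638]
tcp_rot: [2.029, 2.397, -0.001]
wrist_force: [1.0, 1.0, 0.2]
width: 0.301
grip_force: 32.0
```

Call:
drive_tool([
  [0, 0, 0, -0.001, 0, 0, 0],
  [0, 0, 0, -0.001, 0, 0, 0],
  [0, 0, 0, 0, 0, 0, 0],
])

```text
time: 16.92
tool_pos: [0.6096, 0.2931, 0.0633]
tcp_rot: [2.03, 2.397, -0.002]
wrist_force: [2.4, 1.1, -0.2]
width: 0.299
grip_force: 31.9
```

Call:
drive_tool([
  [0, 0, 0, 0, 0, 0.001, 0],
  [0, 0, 0, 0, 0, 0, 0],
])

```text
time: 17.08
tool_pos: [0.6094, 0.2933, 0.0623]
tcp_rot: [2.031, 2.397, -0.002]
wrist_force: [1.1, 0.5, -1.2]
width: 0.301
grip_force: 31.8
```

Call:
drive_tool([
  [0, 0, 0, 0, 0, 0.001, 0],
  [0, 0, 0, 0, 0, 0.001, 0],
  [0, 0, 0, 0, 0, 0.001, 0],
  [0, 0, 0, 0, 0, 0, 0],
])

```text
time: 17.42
tool_pos: [0.6093, 0.2938, 0.0595]
tcp_rot: [-2.03, -2.397, 0.001]
wrist_force: [2.0, 0.1, -1.0]
width: 0.305
grip_force: 31.8
```

Call:
drive_tool([
  [0, 0, 0, 0, 0, 0.0015, 0],
  [0, 0, 0, 0, 0, 0.0015, 0],
  [0, 0, 0, 0, 0, 0.001, 0],
  [0, 0, 0, 0, 0, 0, 0],
])

```text
time: 17.75
tool_pos: [0.6094, 0.2939, 0.0556]
tcp_rot: [-2.03, -2.397, 0.001]
wrist_force: [1.8, 0.7, -1.7]
width: 0.302
grip_force: 31.8
```

Call:
drive_tool([
  [0, 0, 0, 0, 0, 0.0015, 0],
  [0, 0, 0, 0, 0, 0.0015, 0],
  [0, 0, 0, 0, 0, 0.0015, 0],
  [0, 0, 0, 0, 0, 0.0015, 0],
  [0, 0, 0, 0, 0, 0, 0],
])

```text
time: 18.17
tool_pos: [0.6094, 0.2939, 0.0495]
tcp_rot: [-2.03, -2.397, 0.001]
wrist_force: [1.0, -0.1, -1.8]
width: 0.3
grip_force: 31.8
```

Call:
drive_tool([
  [0, 0, 0, 0, 0, 0.001, 0],
  [0, 0, 0, 0, 0, 0.001, 0],
  [0, 0, 0, 0, 0, 0.001, 0],
  [0, 0, 0, 0, 0, 0.001, 0],
  [0, 0, 0, 0, 0, 0, 0],
])

```text
time: 18.58
tool_pos: [0.6094, 0.2939, 0.0457]
tcp_rot: [-2.03, -2.397, 0.0]
wrist_force: [0.7, 0.1, -1.5]
width: 0.298
grip_force: 31.8
```

Call:
drive_tool([
  [0, 0, 0, 0, 0, 0.001, 0],
  [0, 0, 0, 0, 0, 0.001, 0],
  [0, 0, 0, 0, 0, 0.001, 0],
  [0, 0, 0, 0, 0, 0.0005, 0],
  [0, 0, 0, 0, 0, 0, 0],
])

```text
time: 19.0
tool_pos: [0.6094, 0.2939, 0.0423]
tcp_rot: [-2.031, -2.397, 0.0]
wrist_force: [-0.0, -0.1, -2.0]
width: 0.3
grip_force: 31.9
```

Call:
drive_tool([
  [0, 0, 0, 0, 0, 0.0005, 0],
  [0, 0, 0, 0, 0, 0.0005, 0],
  [0, 0, 0, 0, 0, 0, 0],
])

```text
time: 19.25
tool_pos: [0.6095, 0.294, 0.0422]
tcp_rot: [-2.031, -2.397, 0.0]
wrist_force: [-2.2, -0.3, 4.1]
width: 0.303
grip_force: 32.8
```

Call:
drive_tool([
  [0, 0, 0, 0, 0, 0, 0.6],
  [0, 0, 0, 0, 0, 0, 0.8],
  [0, 0, 0, 0, 0, 0, 1],
  [0, 0, 0, 0, 0, 0, 1],
  [0, 0, 0, 0, 0, 0, 1],
  [0, 0, 0, 0, 0, 0, 1],
])

```text
time: 19.75
tool_pos: [0.6091, 0.2939, 0.041]
tcp_rot: [-2.03, -2.397, 0.001]
wrist_force: [-0.5, -0.6, 0.7]
width: 0.999
grip_force: 0.0
```

Call:
drive_tool([
  [0, 0, 0, 0, 0, -0.01, 1],
  [0, 0, 0, 0, 0, -0.02, 1],
  [0, 0, 0, 0, 0, -0.03, 1],
  [0, 0, 0, 0, 0, -0.03, 1],
  [0, 0, 0, 0, 0, -0.03, 1],
  [0, 0, 0, 0, 0, 0, 1],
  [0, 0, 0, 0, 0, 0, 1],
  [0, 0, 0, 0, 0, 0, 1],
])

```text
time: 20.42
tool_pos: [0.6094, 0.294, 0.162]
tcp_rot: [2.03, 2.397, 0.001]
wrist_force: [0.6, -0.7, -1.4]
width: 1.0
grip_force: 0.0
```

```bash
python3 - <<'E'
from h import *
s=status.read_state();p=read_camera('wrist');K=p['intrinsics'];T=wfc(p,s);im=p['color'].astype(int);print(s['tool_pos'],s['wrist_force'],s['width'])
u0,v0=map(int,proj(K,T,[.6095,.294,.094]));sub=im[v0-40:v0+40,u0-50:u0+50]
for n,g in(('white',sub.min(2)>190),('red',(sub[:,:,0]>130)&(sub[:,:,1]<70))):
    k,l,st,c=cv2.connectedComponentsWithStats(g.astype(np.uint8))
    for i in range(1,k):
        if st[i,4]>15: 
            x,y,w,h=st[i,:4]+[u0-50,v0-40,0,0];z=.094 if n=='white' else .09
            print(n,st[i],atz(K,T,c[i][0]+u0-50,c[i][1]+v0-40,z),np.linalg.norm(atz(K,T,x,y,z)-atz(K,T,x+w,y,z)))
q=read_camera('scene')
for m in masks_of(q,'ball_pin'):print(m['score'],m['bbox'])
print(proj(q['intrinsics'],wfc(q),[.6095,.294,.093]),proj(q['intrinsics'],wfc(q),[.6095,.294,.057]))
E
```

```text
[0.60943354 0.29399255 0.16201038] [ 0.64448774 -0.66466283 -1.4399435 ] 1.000293223265371
white [   0    0  100   80 5573] [0.61267178 0.2904268  0.094     ] 0.07753624084806394
white [49 35  8  7 45] [0.61065301 0.29601173 0.094     ] 0.006443915710994637
red [ 68  24   8  22 161] [0.62566835 0.30021313 0.09      ] 0.006473997174709514
0.83 [143.9, 224.7, 180.8, 239.5]
0.74 [313.9, 171.7, 330.1, 191.5]
0.71 [206.0, 191.3, 232.6, 208.1]
(np.float64(321.5105228111012), np.float64(174.67542453869405)) (np.float64(320.38762422425907), np.float64(188.41857283005055))
```

```bash
python3 -c "
from workcell import workorder;print(workorder.finish_job())"
```

```text
the job is handed in; nothing more can be done
None
```

The ball-lock pin is down through the carriage and the stop bar with its collar at the expected home height, the button looks sprung out in the last picture, and the job is handed in at about 20 s; `finish_job` returned no verdict.

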